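# Load the collar onto the carrying tray and lift the tray level

### The arm

A 6-joint arm with a two-finger parallel gripper is mounted at the origin on a cart in front of the work surface, level with it; the furniture and walls round the work are solid. World frame = base frame: x ahead of the robot, y to its left, z up, the work surface at z = 0. Lengths are in m, angles in rad, forces in N, time in s.
With the tool pointing down it reaches from about 0.375 to 0.925 m from the base axis. Payload 5.7 kg.
Tool frame: the origin (TCP) lies at the very end of the fingers, on their centre line; the grasp point (between the pads) lies 19 mm behind it; z points along the fingers, y is the line along which they close (so a half turn about z gives the same grasp; the last joint's range is limited). The gripper opens to 88 mm and grips with 3 to 60 N. Pads are 20 mm wide; open, the fingers measure 115 mm over their backs; the gripper's body (75 mm by 178 mm) begins 61 mm behind the grasp point.
Start: joints at [-1.451, 0.359, 1.51, -0, 1.272, -0.115], TCP at [0.14, -0.584, 0.223] pointing down, gripper open.
Joint ranges: [-2.97, 2.97], [-1.01, 2.36], [0.21, 2.38], [-0.96, 4.11], [0.2, 2.71], [-2.98, 2.98]. Speed limits (rad/s): [2.39, 2.39, 3.14, 3.14, 3.14, 3.14].

### API

Orientations are given as a rotation vector (axis times angle).
In Python, from bench import arm, status, optics, job, spotter gives the robot as it stands. The module is installed in compiled form; this text tells all that it offers. Calls block until the motion is done:
- arm.reach(position, orientation): joint-space move of the TCP to a pose.
- arm.move_straight(position, ori=None, rate=0.15, contact_N=None): straight line of the TCP; ori=None keeps the orientation; rate is the mean speed in m/s. With contact_N (N) it stops when the force on the tool has changed by that much, and returns True; else False.
- arm.move_joints(angles): joint-space move.
- arm.command_gripper(opening): opening from 0.0 (shut) to 1.0 (fully open); the grip force is fixed at half the most; returns when the fingers have stopped.
- arm.pause(seconds).
- arm.solve_ik(position, orientation): joint angles nearest the present ones, or None.
- status.get_state(): the state.
- optics.get_image(name): name is "scene" or "side" or "wrist"; returns a dict with "frame" (384x512x3 uint8, red, green, blue), "fov_y" (degrees; the focal length in pixels is half the picture's height over the tangent of half this angle, whatever the lens; pixels are square), "cx", "cy" (the principal point, pixels), "view" (4x4, takes a point from world to camera coordinates). Camera axes: x right, y down, z forward; pixel columns grow to the right and rows downward; lengths in m; the calibration is good to about 2 mm. A picture is of the moment at which its call begins. There is no depth.
A pose or a line that the arm cannot do raises arm.MotionError and nothing moves.
- job.sign_off(): hands the job in; it is judged then, once.
Trained networks look in a picture, given as the dict that the camera call returned (one of the last four; its "shot" number tells which), for a name from the list of things; names that differ only in an ending like _2 or _b are one class to them, and where a whole thing is asked for, a point or a joint stands for the part that bears it (a point fixed in the world has none). Each returns a list of dicts, best first, with "confidence" (0 to 1); they miss things now and then, are a little off and sometimes report something else, mostly with a low value. They report only what shows in the picture. A call takes as long as a camera call. They do not tell look-alikes from the thing itself.
- spotter.silhouettes(picture, name): "mask" (384x512 bool, what is visible of it) and "box" ([left, top, width, height] in pixels, round what is visible of it).
- spotter.landmark_of(picture, name): "pixel" ([column, row] in pixels: a listed point, or the origin of a listed thing).
The state is a dict: "t": time; "qpos": joint angles; "joint_velocities": joint speeds; "joint_torque": joint torques, N m; "position": TCP position; "tcp_rot": TCP orientation; "contact_force": force on the tool from outside, world axes, zero at the start; "ft_torque": the same for the moment, N m; "gripper_width": opening from 0.0 (shut) to 1.0 (fully open); "grip_force": force on a finger pad.
Only numpy, scipy, OpenCV 4.12 (cv2) and the standard library are available. Lean on these libraries where they do the work, as an engineer would, in place of code of your own. Each camera call takes 0.05 s, during which the arm holds its last target. There are 200 camera calls.

### The job

Slide the taller of the two steel collars over the post of the round carrying tray until it lies on the post's shoulder, while the tray stands on the bench. Then take the tray by the post, lift it straight up about 10 cm clear of the bench and finish holding it there, steady and level, with the collar and both lock cylinders still aboard. Leave the low collar and the other things on the bench alone, and never tip the tray or its load over.

Things in the scene. Friction and masses are not known exactly. Their poses are not given: they have to be found in the camera images.
- tray: round steel tray, loose, about 0.3 kg (0.6 loaded, balanced). Pan 140 mm across, 5 mm floor, rim 16 mm high; a dark sleeve 34 mm across rises in the middle to 50 mm (its flat top is the shoulder), then a bare post 18 mm across up to 102 mm, the top 8 mm a cone narrowing to 8 mm. Lift it by the post, from above the collar. Origin: centre of the underside, z up the post; heights from there
- post_top (a point): the top end of the tray's post, on its axis, 102 mm above the tray's underside (32 mm above the top of a collar lying on the shoulder)
- collar_seat (a point): centre of the shoulder on which the collar must lie, on the post's axis, 50 mm above the tray's underside
- tall_collar: the taller steel collar: a plain ring, 46 mm outside, 23 mm bore, 20 mm tall, 70 g or so, lying flat and loose on the bench. Origin: centre of its underside, z up along its axis
- tall_collar_mid (a point): the centre of the taller collar, on its axis at half its height
- low_collar: the low steel collar, to be left alone: same 46 mm outside and 23 mm bore, but only 8 mm tall, lying flat 8 to 17 cm from the taller one (either may be the one nearer the tray). Origin: centre of its underside
- cylinder_a: silver lock cylinder with a flanged head, 39 mm across, 32 mm tall, standing loose in the tray 42 mm from the post's axis. Origin: centre of its underside, z up
- cylinder_b: brass lock cylinder of the same size, standing loose in the tray on the opposite side, 42 mm from the post's axis. Origin: centre of its underside, z up
- profile_cylinder: bystander: profile lock cylinder lying on its side on the bench to the right of the collars, in front of the cartons, 65 x 34 x 17 mm. Origin: centre of its underside
- oil_bottle: bystander: small bottle standing behind the tray, 44 mm across, 121 mm tall. Origin: centre of its underside
- tape_roll: bystander: roll of black tape lying flat behind and left of the tray, 69 mm across, 19 mm high. Origin: centre of its underside
- driver: bystander: small black screwdriver lying far behind the tray, 126 mm long. Origin: its centre, on the bench
Mind the look-alikes: they are no part of the job. What is shaped like the tall_collar but yellow is not meant. Leave any green look-alike of the cylinder_a alone.

How it is judged:
On the way:
1. the taller collar lies flat on the shoulder of the post (within 3 mm of fully down) while the tray stands on the bench (horizontal distance between tall_collar_mid and collar_seat below 0.005 m and z of tall_collar_mid in the frame of collar_seat between 0.007 and 0.013 m and angle between the z axis of tall_collar and the z axis of tray, either way round below 0.12 rad and height (world z) of tray below 0.004 m), for 0.2 s.
At the end, for the whole second after the job is handed in: The fingers hold the tray by its post 60 to 150 mm above the bench, within 170 mm of its start, level within 7 degrees, at rest; the taller collar lies on the shoulder (3.5 mm), not pressed by the fingers; both cylinders stand upright on the tray floor; the low collar is untouched (30 mm) (height (world z) of tray between 0.06 and 0.15 m and distance of tray from where it was at the start of the episode below 0.17 m and angle between tray's own z axis and vertical below 0.12 rad and linear speed of tray below 0.02 m/s and angular speed of tray below 0.15 rad/s and contact force between the fingers and tray above 2 N and distance between tall_collar_mid and collar_seat below 0.0135 m and angle between the z axis of tall_collar and the z axis of tray, either way round below 0.12 rad and contact force between the fingers and tall_collar below 5 N and horizontal distance between each of cylinder_a, cylinder_b and tray below 0.055 m and z of cylinder_a in the frame of tray between 0 and 0.012 m and z of cylinder_b in the frame of tray between 0 and 0.012 m and angle between each of cylinder_a, cylinder_b's own z axis and vertical below 0.25 rad and distance of low_collar from where it was at the start of the episode below 0.03 m); the arm keeps its last pose, push and grip.
It fails at once if the tray is tipped by more than 20 degrees (angle between tray's own z axis and vertical above 0.35 rad).
It fails at once if a lock cylinder on the tray falls over (angle between any of cylinder_a, cylinder_b's own z axis and vertical above 0.6 rad).
It fails at once if the low collar or another thing on the bench is moved by more than 30 mm (distance of any of low_collar, profile_cylinder, oil_bottle, tape_roll, driver from where it was at the start of the episode above 0.03 m).
It also fails if it takes over 54 s, if anything falls off the work surface, if the arm or the gripper's body presses on something with over 40 N, if the wrist force passes 120 N, or if a joint passes its speed limit or range.

## Working session

There is one attempt and no reset: what is moved stays moved. The work goes in short steps, each a Python script; the robot and the scene stay as the last script left them, time stands still between calls to the robot, and variables do not carry over. Pictures are saved under pics/ and viewed, at most 12 in all, crops included, and the job is handed in when it is done.

```bash
mkdir -p pics; cat > h.py <<'E'
import numpy as np, cv2
from bench import arm, status, optics, job, spotter
def K(p):
    f=p["frame"].shape[0]/2/np.tan(np.radians(p["fov_y"])/2); return f
def ray(p,px):
    f=K(p); V=np.array(p["view"]); R=V[:3,:3]; c=-R.T@V[:3,3]
    d=R.T@np.array([(px[0]-p["cx"])/f,(px[1]-p["cy"])/f,1]); return c,d
def atz(p,px,z):
    c,d=ray(p,px); return c+d*(z-c[2])/d[2]
def proj(p,X):
    V=np.array(p["view"]); q=V[:3,:3]@np.array(X)+V[:3,3]; return K(p)*q[:2]/q[2]+[p["cx"],p["cy"]]
def tri(obs):
    A=np.zeros((3,3));b=np.zeros(3)
    for p,px in obs:
        c,d=ray(p,px); d/=np.linalg.norm(d); M=np.eye(3)-np.outer(d,d); A+=M;b+=M@c
    return np.linalg.solve(A,b)
def save(p,n): cv2.imwrite(f"pics/{n}.png",p["frame"][:,:,::-1])
E
cat > a.py <<'E'
from h import *
np.set_printoptions(precision=4,suppress=True)
P={n:optics.get_image(n) for n in("scene","side","wrist")}
cv2.imwrite("pics/a.png",cv2.resize(np.hstack([P["scene"]["frame"],P["side"]["frame"]])[:,:,::-1],(800,300),interpolation=cv2.INTER_AREA))
save(P["scene"],"scene"); save(P["side"],"side")
Z={"tray":0,"post_top":.102,"collar_seat":.05,"tall_collar":0,"tall_collar_mid":.01,"low_collar":0,"cylinder_a":.005,"oil_bottle":0,"tape_roll":0,"profile_cylinder":0,"driver":0}
for n,z in Z.items():
  for k,p in P.items():
    for r in spotter.landmark_of(p,n)[:4]:
      print(n,k,round(r["confidence"],2),np.round(r["pixel"],1),atz(p,r["pixel"],z)[:2])
s=status.get_state(); print({k:s[k] for k in("t","position","tcp_rot","contact_force")})
E
python3 a.py
```

```text
tray scene 0.95 [184.7 247.5] [0.4131 0.2567]
tray side 0.61 [205.1 194.1] [0.4096 0.2317]
post_top scene 0.7 [183.  209.7] [0.4096 0.2522]
post_top side 0.58 [202.5 164. ] [0.4155 0.2421]
collar_seat scene 0.79 [183.5 228.8] [0.4143 0.2551]
collar_seat side 0.7 [200.3 178.4] [0.4053 0.2472]
tall_collar scene 0.68 [248.5 229.3] [0.4514 0.0929]
tall_collar side 0.58 [262.8 283.7] [ 0.4232 -0.1195]
tall_collar side 0.58 [240.3 220.5] [0.459  0.0872]
tall_collar_mid scene 0.62 [249.4 222.4] [0.4674 0.0863]
tall_collar_mid side 0.72 [243.3 214.4] [0.4721 0.0958]
tall_collar_mid side 0.56 [264.6 285.8] [ 0.4212 -0.1322]
low_collar scene 0.42 [281.1 227.1] [0.4387 0.011 ]
low_collar side 0.49 [248.8 239. ] [0.4517 0.0169]
cylinder_a scene 0.84 [122.4 257.8] [0.4025 0.397 ]
cylinder_a scene 0.67 [193.  237.1] [0.4456 0.2326]
cylinder_a scene 0.49 [175.6 254.5] [0.3822 0.2803]
cylinder_a side 0.7 [219.9 186.7] [0.4595 0.2385]
cylinder_a side 0.57 [191.7 188.9] [0.38   0.2657]
cylinder_a side 0.45 [188.3 161.7] [0.413  0.4016]
oil_bottle scene 0.94 [167.4 214.3] [0.5885 0.2834]
oil_bottle side 0.47 [254.  167.7] [0.5957 0.2845]
tape_roll scene 0.85 [127.8 225.1] [0.5591 0.3861]
tape_roll side 0.71 [230.8 154.7] [0.5564 0.3842]
profile_cylinder scene 0.61 [126.7 227. ] [0.55   0.3888]
profile_cylinder scene 0.42 [193.6 234.5] [0.4654 0.229 ]
profile_cylinder side 0.65 [288.2 354. ] [ 0.3954 -0.2845]
driver scene 0.69 [142.  204.7] [0.6652 0.3477]
driver scene 0.61 [169.8 212.2] [0.5986 0.2762]
{'t': 1.8, 'position': array([ 0.1396, -0.5835,  0.2226]), 'tcp_rot': array([-3.1199, -0.368 ,  0.    ]), 'contact_force': array([ 0.7126, -0.2914,  0.5105])}
```

```bash
python3 -c "
import cv2,numpy as np
a=cv2.imread('pics/scene.png')[170:320,90:350];b=cv2.imread('pics/side.png')[140:384,160:420]
a=cv2.resize(a,None,fx=2,fy=2,interpolation=2);b=cv2.resize(b,None,fx=1.22,fy=1.22)
b=cv2.resize(cv2.imread('pics/side.png')[140:384,160:310],None,fx=1.8,fy=1.8)
o=np.zeros((max(a.shape[0],b.shape[0]),a.shape[1]+b.shape[1],3),np.uint8);o[:a.shape[0],:a.shape[1]]=a;o[:b.shape[0],a.shape[1]:]=b
cv2.imwrite('pics/b.png',o);print(o.shape)"
```

```text
(439, 790, 3)
```

View pics/b.png

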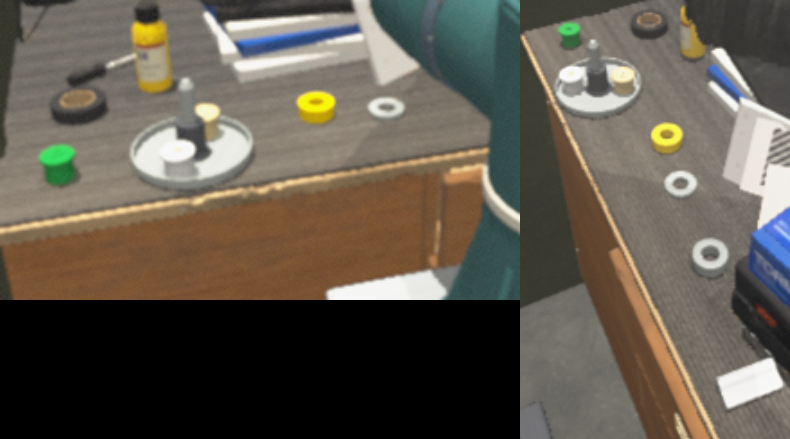

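The cutout shows: scene view has the tray (185,247), yellow ring (248,223) and low collar (283,224). Side view has yellow (242,216), the low collar (249,242) and the tall steel collar (265,284) beside the cartons. The tall collar is hidden behind the arm in the scene view. Next I check carton clearance.

View pics/a.png

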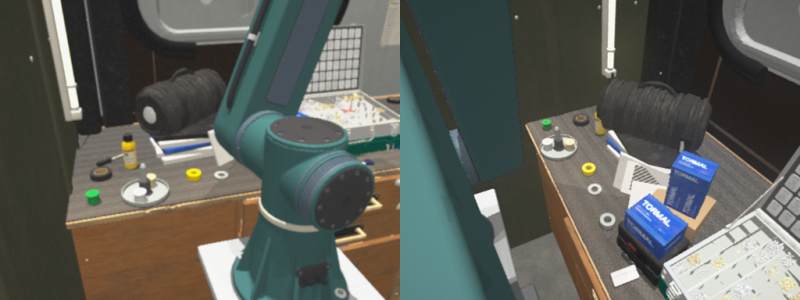

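The full views show two stacked cartons and a taller one just beyond the tall collar, so I approach high and along the front, then look with the wrist camera.

```bash
cat > b.py <<'E'
from h import *
np.set_printoptions(precision=4,suppress=True)
s=status.get_state()
arm.move_straight([.14,-.56,.38],rate=.3)
try: arm.reach([.39,-.14,.33],[np.pi,0,0])
except arm.MotionError as e: print(e); arm.reach([.40,-.14,.30],[np.pi,0,0])
s=status.get_state(); print(s["t"],s["position"],s["tcp_rot"],s["qpos"],s["contact_force"])
p=optics.get_image("wrist"); save(p,"w1"); q=optics.get_image("scene")
V=np.array(p["view"]);print("cam",-V[:3,:3].T@V[:3,3],V[2,:3])
for k,x in(("w",p),("sc",q)):
 for n,z in(("tall_collar",0),("tall_collar_mid",.01),("low_collar",0)):
  for r in spotter.landmark_of(x,n)[:4]: print(k,n,round(r["confidence"],2),np.round(r["pixel"],1),atz(x,r["pixel"],z))
for r in spotter.silhouettes(p,"tall_collar")[:4]: print(r["confidence"],r["box"])
E
python3 b.py
```

```text
4.275 [ 0.3901 -0.1407  0.3299] [ 3.1413 -0.0009 -0.0002] [-0.5127 -0.0113  1.7093 -0.0003  1.4436  1.0587] [ 0.0563 -0.1101  0.7518]
cam [ 0.4578 -0.1409  0.4926] [-0.2512 -0.0001 -0.9679]
w tall_collar 0.84 [ 88.4 102.8] [ 0.4608  0.0937 -0.    ]
w tall_collar 0.6 [243.5 129.5] [ 0.4235 -0.1251  0.    ]
w tall_collar_mid 0.97 [ 82.6 100.7] [0.4636 0.0966 0.01  ]
w tall_collar_mid 0.58 [241.4 133.1] [ 0.4192 -0.1224  0.01  ]
w low_collar 0.95 [152.7 114.8] [0.4443 0.0041 0.    ]
0.75 [222.8, 112.9, 35.3, 37.4]
0.62 [66.9, 85.8, 39.6, 33.2]
```

View pics/w1.png

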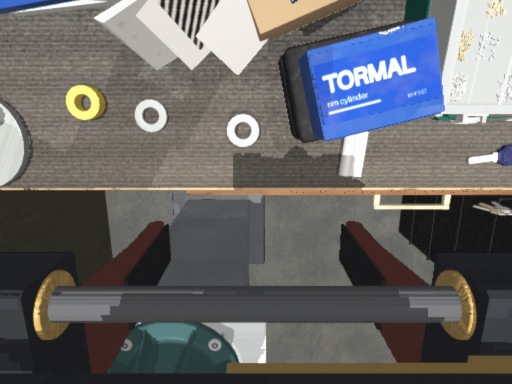

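Wrist view: tall steel collar at (242,130), low collar (151,116), yellow (85,102), carton edge about (285–300, 60–140). The cartons are close on the -y side, so I will close the fingers along x, keeping the narrow body side towards the carton.

```bash
cat >> h.py <<'E'
from scipy.spatial.transform import Rotation as Rn
from scipy.optimize import minimize
np.set_printoptions(precision=4,suppress=True)
def ori(t): return (Rn.from_euler('z',t)*Rn.from_euler('x',np.pi)).as_rotvec()
_a=np.linspace(0,2*np.pi,60,endpoint=False)
def hullmask(p,xy,parts,S=4):
    """parts: list of (radius,z); convex hull of the circles"""
    pts=np.array([proj(p,[xy[0]+r*np.cos(a),xy[1]+r*np.sin(a),z]) for r,z in parts for a in _a])
    m=np.zeros((384*S,512*S),np.uint8); cv2.fillConvexPoly(m,cv2.convexHull(np.round((pts+.5)*S).astype(np.int32)),1); return m
def fit(p,mask,xy,parts,S=4):
    c,_=cv2.findContours(mask.astype(np.uint8),cv2.RETR_EXTERNAL,cv2.CHAIN_APPROX_NONE); h=cv2.convexHull(max(c,key=cv2.contourArea))
    m=np.zeros((384,512),np.uint8); cv2.fillConvexPoly(m,h,1); M=cv2.resize(m,None,fx=S,fy=S,interpolation=0)
    def cost(v): q=hullmask(p,v,parts,S); return 1-(q&M).sum()/(q|M).sum()
    r=minimize(cost,xy,method="Nelder-Mead",options=dict(initial_simplex=[[xy[0],xy[1]],[xy[0]+.006,xy[1]],[xy[0],xy[1]+.006]],xatol=1e-4,fatol=1e-4))
    return r.x,r.fun
COL=[(.023,0),(.023,.02)]
def find_collar(p,near):
    best=min(spotter.silhouettes(p,"tall_collar"),key=lambda r:np.hypot(*(np.array(r["box"][:2])+np.array(r["box"][2:])/2-proj(p,[*near,.01]))))
    return fit(p,best["mask"],near,COL)
E
cat > c.py <<'E'
from h import *
p=optics.get_image("wrist"); n=np.array([.421,-.124]); print("from high",find_collar(p,n))
for px in((285,60),(300,140),(238,73)): print(px,[atz(p,px,z)[:2] for z in(0,.08,.15)])
O=ori(np.pi/2)
arm.reach([.421,-.165,.2],O); s=status.get_state(); print(s["t"],s["position"],s["qpos"])
p=optics.get_image("wrist"); save(p,"w2"); print(find_collar(p,n))
for nm in("tall_collar","tall_collar_mid"):
  for r in spotter.landmark_of(p,nm)[:3]: print(nm,r["confidence"],r["pixel"],atz(p,r["pixel"],0 if nm[-1]=='r' else .01))
E
python3 c.py
```

```text
from high (array([ 0.4232, -0.1242]), np.float64(0.047917932105014494))
(285, 60) [array([ 0.5173, -0.1822]), array([ 0.5076, -0.1754]), array([ 0.4991, -0.1695])]
(300, 140) [array([ 0.4084, -0.2064]), array([ 0.4164, -0.1957]), array([ 0.4234, -0.1863])]
(238, 73) [array([ 0.5005, -0.1176]), array([ 0.4935, -0.1213]), array([ 0.4874, -0.1245])]
6.2333 [ 0.4212 -0.1651  0.2002] [-0.5265  0.1698  1.8439  0.      1.1274 -0.5256]Traceback (most recent call last):
  File "c.py", line 6, in <module>
    p=optics.get_image("wrist"); save(p,"w2"); print(find_collar(p,n))
                                                     ~~~~~~~~~~~^^^^^
  File "h.py", line 35, in find_collar
    best=min(spotter.silhouettes(p,"tall_collar"),key=lambda r:np.hypot(*(np.array(r["box"][:2])+np.array(r["box"][2:])/2-proj(p,[*near,.01]))))
ValueError: min() iterable argument is empty
```

View pics/w2.png

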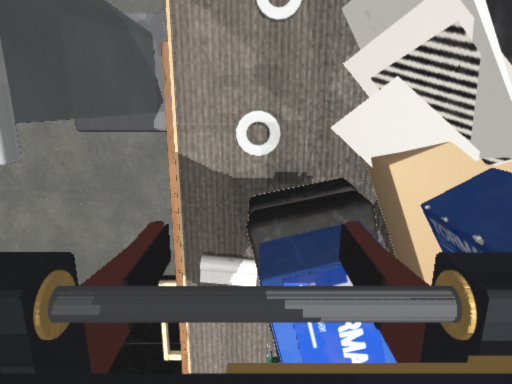

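Wrist view: the tall collar is at (258,133), the carton at (250–375,180+), and the white boxes' corner at (333,128). A closing axis at about 40° from x clears both, so I use yaw 130° and refine from there.

```bash
cat > d.py <<'E'
from h import *
n=np.array([.4225,-.1242]); t=np.radians(130); O=ori(t)
arm.reach([*n,.2],O); s=status.get_state(); print(s["t"],s["position"],s["qpos"])
p=optics.get_image("wrist"); save(p,"w3"); print(proj(p,[*n,.01]),len(spotter.silhouettes(p,"tall_collar")))
g=p["frame"].astype(int); c=proj(p,[*n,.01]).astype(int)
m=((g.min(2)>140)&(g.max(2)-g.min(2)<30)).astype(np.uint8)
k,l,st,ce=cv2.connectedComponentsWithStats(m)
i=min([i for i in range(1,k) if st[i,4]>200],key=lambda i:np.hypot(*(ce[i]-c))); print(st[i],ce[i]); print("thr",fit(p,l==i,n,COL))
try: print("net",find_collar(p,n))
except Exception as e: print(e)
for nm in("tall_collar","tall_collar_mid"):
  for r in spotter.landmark_of(p,nm)[:3]: print(nm,r["confidence"],r["pixel"],atz(p,r["pixel"],0 if nm[-1]=='r' else .01))
E
python3 d.py
```

```text
6.975 [ 0.4227 -0.1244  0.2003] [-0.443   0.1523  1.8664 -0.0002  1.1221 -1.1385]
[255.0026 171.1616] 2
[235 152  43  43 907] [254.269  171.8578]
thr (array([ 0.4243, -0.125 ]), np.float64(0.1254056560037089))
net (array([ 0.4241, -0.1245]), np.float64(0.034149796816165257))
tall_collar 0.71 [256.0, 170.1] [ 0.4238 -0.1241  0.    ]
tall_collar_mid 0.67 [254.4, 170.2] [ 0.4213 -0.1238  0.01  ]
tall_collar_mid 0.64 [428.7, 26.4] [0.4599 0.0909 0.01  ]
```

View pics/w3.png

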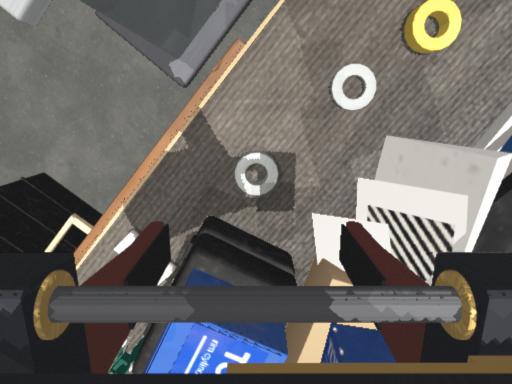

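Collar is at (256,172); the gripper corridor is clear of the carton at (210,220). Now pick it up.

```bash
cat > e.py <<'E'
from h import *
n=np.array([.424,-.1245]); O=ori(np.radians(130))
arm.move_straight([*n,.05],O,rate=.15)
print(arm.move_straight([*n,.003],O,rate=.05,contact_N=8))
arm.command_gripper(0.); s=status.get_state(); print(s["t"],s["position"],s["gripper_width"]*88,s["grip_force"],s["contact_force"])
arm.move_straight([*n,.15],O,rate=.12)
s=status.get_state(); print(s["t"],s["position"],s["gripper_width"]*88,s["grip_force"],s["contact_force"])
p=optics.get_image("wrist"); save(p,"w4")
q=optics.get_image("scene")
for r in spotter.landmark_of(q,"tall_collar"): print(r["confidence"],r["pixel"])
E
python3 e.py
```

```text
False
10.2083 [ 0.4241 -0.1245  0.003 ] 45.55562582465284 30.00007295049727 [0.5244 0.3194 1.7668]
11.5833 [ 0.4235 -0.1243  0.1494] 45.395649092724874 29.999864073470235 [-0.2466 -0.2867  0.3997]
0.44 [336.9, 168.4]
```

View pics/w4.png

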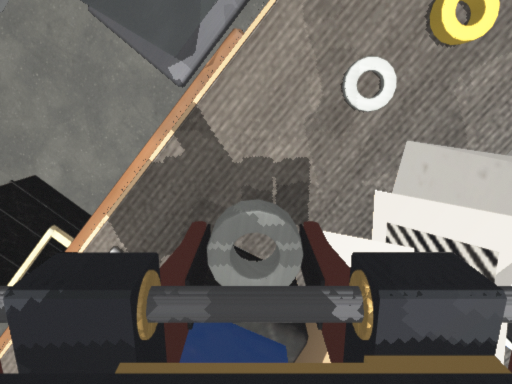

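The collar is held straight: grip 30 N, width 45.5 mm, with the collar at (255,245) between the pads. Next I move to the tray and measure it, along with the collar's offset in the hand.

```bash
cat > f.py <<'E'
from h import *
th=np.radians(130); O=ori(th); c=np.array([np.cos(th),np.sin(th)]); tr=np.array([.412,.25])
def handfit(tag):
    p=optics.get_image("wrist"); s=status.get_state(); T=s["position"]; 
    for r in spotter.silhouettes(p,"tall_collar"):
        if abs(r["box"][0]+r["box"][2]/2-256)<40 and r["box"][1]>180:
            top=r["box"][1]
            pr=[(d,np.argwhere(hullmask(p,T[:2]+d*c,[(.023,T[2]-.003),(.023,T[2]+.017)],1))[:,0].min()) for d in np.arange(-.004,.0045,.001)]
            print(tag,"hand box",r["box"],[(round(1e3*d),int(v)) for d,v in pr])
    for r in spotter.landmark_of(p,"tall_collar_mid")[:3]:
        x=atz(p,r["pixel"],T[2]+.007)[:2]-T[:2]; print("  mid off along c, perp:",r["confidence"],x@c,x@[-c[1],c[0]])
    return p
handfit("pick")
arm.move_straight([.40,-.10,.25],O,rate=.3)
v=tr-.10*c
arm.reach([*v,.25],O); arm.pause(.2); s=status.get_state(); print(s["t"],s["position"],s["qpos"],s["contact_force"])
for d in(.10,.07):
    arm.move_straight([*(tr-d*c),.25],O,rate=.15)
    p=handfit(d); 
    if d==.10: save(p,"w5")
    print("tcp",status.get_state()["position"])
    for r in spotter.silhouettes(p,"tray")[:1]: print("tray fit",r["confidence"],r["box"],fit(p,r["mask"],tr,[(.07,0),(.07,.016),(.004,.102)]))
    for nm,z in(("post_top",.102),("collar_seat",.05),("tray",0),("cylinder_a",.005)):
        for r in spotter.landmark_of(p,nm)[:3]: print(nm,round(r["confidence"],2),np.round(r["pixel"]),atz(p,r["pixel"],z))
print(status.get_state()["t"])
E
python3 f.py
```

```text
pick hand box [205.4, 199.1, 99.0, 86.6] [(-4, 206), (-3, 204), (-2, 202), (-1, 200), (0, 198), (1, 196), (2, 194), (3, 192), (4, 191)]
  mid off along c, perp: 0.87 -0.00082124089767548 0.001341947008622441
  mid off along c, perp: 0.63 0.10683768763154167 -0.08545114312507561
13.6833 [0.4764 0.1721 0.25  ] [ 0.2105  0.198   1.6702 -0.0003  1.2735 -0.4857] [ 0.2617 -0.2204 -0.8271]
0.1 hand box [205.6, 200.2, 97.1, 88.8] [(-4, 205), (-3, 203), (-2, 201), (-1, 200), (0, 198), (1, 196), (2, 194), (3, 192), (4, 190)]
  mid off along c, perp: 0.87 0.023074467722864762 0.02656872209257122
  mid off along c, perp: 0.84 -0.0014897620787076005 0.0011075862599342376
tcp [0.4763 0.1733 0.2501]
tray fit 0.68 [196.2, 2.3, 123.8, 133.7] (array([0.4093, 0.2538]), np.float64(0.014670291493935617))
post_top 0.81 [255.  64.] [0.4103 0.252  0.102 ]
collar_seat 0.88 [258.  72.] [0.4135 0.2528 0.05  ]
tray 0.9 [258.  72.] [0.4115 0.2558 0.    ]
cylinder_a 0.71 [242.  37.] [0.3739 0.2725 0.005 ]
cylinder_a 0.62 [268. 106.] [0.4446 0.2348 0.005 ]
0.07 hand box [204.9, 198.2, 97.6, 91.2] [(-4, 206), (-3, 204), (-2, 203), (-1, 201), (0, 199), (1, 197), (2, 195), (3, 193), (4, 191)]
  mid off along c, perp: 0.82 0.010826126286339504 0.026744671674658833
  mid off along c, perp: 0.8 7.078646101104588e-05 0.0009326222651412886
tcp [0.4576 0.196  0.2501]
tray fit 0.82 [194.8, 35.3, 126.6, 126.4] (array([0.4094, 0.254 ]), np.float64(0.013302030545035759))
post_top 0.66 [260. 102.] [0.4142 0.2533 0.102 ]
post_top 0.44 [253. 249.] [0.5007 0.1409 0.102 ]
collar_seat 0.86 [260.  97.] [0.4113 0.2581 0.05  ]
tray 0.97 [258. 103.] [0.414  0.2532 0.    ]
cylinder_a 0.91 [242.  68.] [0.3754 0.2709 0.005 ]
cylinder_a 0.81 [268. 134.] [0.4461 0.2327 0.005 ]
15.0833
```

View pics/w5.png

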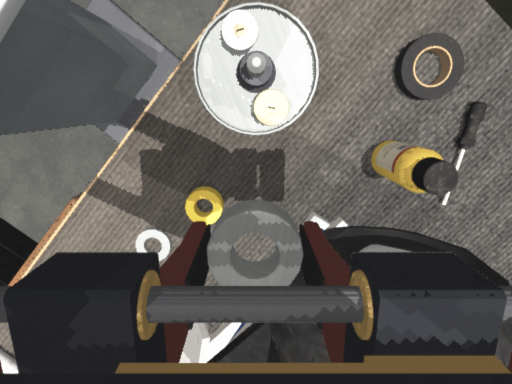

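Wrist view: tray centred (257,68) with post top (255,64), both cylinders on it, collar held at (255,245). I measure the post again at close range to shrink the calibration error.

```bash
cat > g.py <<'E'
from h import *
th=np.radians(130); O=ori(th); c=np.array([np.cos(th),np.sin(th)]); e=np.array([-c[1],c[0]]); tr=np.array([.411,.253])
A=[]
for d in(.075,.065,.055):
    arm.move_straight([*(tr-d*c),.13],O,rate=.15)
    arm.pause(.1); p=optics.get_image("wrist"); T=status.get_state()["position"]
    if d==.065: save(p,"w6"); 
    L=[r for r in spotter.landmark_of(p,"post_top") if np.hypot(*(r["pixel"]-proj(p,[*tr,.102])))<25][:1]
    if L: print(d,"post",L[0]["confidence"],L[0]["pixel"],atz(p,L[0]["pixel"],.102))
    for r in spotter.landmark_of(p,"collar_seat")[:1]: print("  seat",r["pixel"],atz(p,r["pixel"],.05))
    x=[atz(p,r["pixel"],T[2]+.007)[:2]-T[:2] for r in spotter.landmark_of(p,"tall_collar_mid")]
    x=min(x,key=np.linalg.norm); print("  mid off c,perp",x@c,x@e)
    print("  pred px of tr top",proj(p,[*tr,.102]),"grad e",proj(p,[*(tr+.001*e),.102])-proj(p,[*tr,.102]),"c",proj(p,[*(tr+.001*c),.102])-proj(p,[*tr,.102]))
im=cv2.imread("pics/w6.png")[60:300,130:390]; cv2.imwrite("pics/w6c.png",cv2.resize(im,None,fx=2.4,fy=2.4,interpolation=2))
s=status.get_state();print(s["t"],s["position"],s["contact_force"])
E
python3 g.py
```

```text
0.075 post 0.76 [254.0, 88.7] [0.4098 0.2543 0.102 ]
  seat [252.8, 91.6] [0.409  0.2541 0.05  ]
  mid off c,perp 2.6820209792977042e-05 0.0021055485429632356
  pred px of tr top [254.058   92.1222] grad e [-1.8339 -0.0002] c [-0.0006 -1.9148]
0.065 post 0.68 [255.1, 109.8] [0.4102 0.2536 0.102 ]
  seat [257.2, 107.5] [0.4108 0.2552 0.05  ]Traceback (most recent call last):
  File "g.py", line 12, in <module>
    x=min(x,key=np.linalg.norm); print("  mid off c,perp",x@c,x@e)
ValueError: min() iterable argument is empty
```

```bash
python3 -c "
import cv2
im=cv2.imread('pics/w6.png')[60:300,130:390]; cv2.imwrite('pics/w6c.png',cv2.resize(im,None,fx=2.4,fy=2.4,interpolation=2))"
```

```text
(no output)
```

View pics/w6c.png

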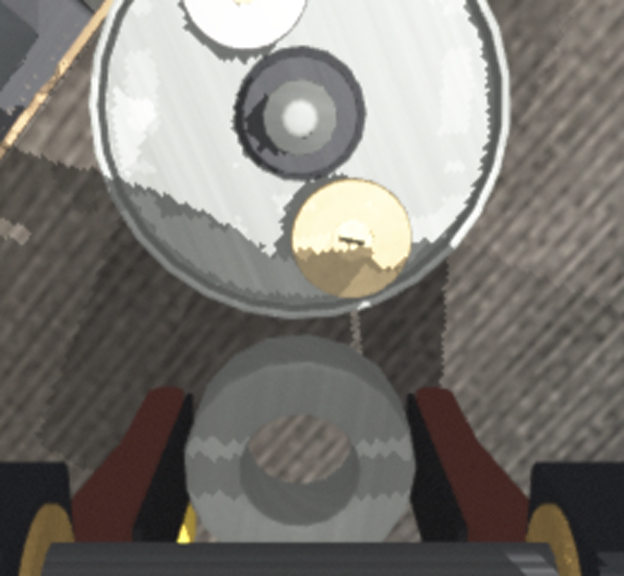

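The crop shows the post top at about (255,109) and the collar centre at column 255, so they are laterally aligned. The fore-aft correction is about 1.6 mm. I lower with a contact guard.

```bash
cat > k.py <<'E'
from h import *
O=ori(np.radians(130)); n=[.410,.2542]
arm.move_straight([*n,.13],O,rate=.1); arm.pause(.1)
s0=status.get_state(); print(s0["t"],s0["position"],s0["contact_force"])
print(arm.move_straight([*n,.051],O,rate=.03,contact_N=6))
s=status.get_state(); print(s["t"],s["position"],s["contact_force"],s["ft_torque"],s["gripper_width"]*88)
p=optics.get_image("wrist"); save(p,"w7")
E
python3 k.py
```

```text
17.8 [0.4105 0.2539 0.1301] [-1.0268 -0.6633 -0.7881]
True
20.1417 [0.41   0.2542 0.053 ] [-0.456  -0.1337  5.154 ] [-0.0143 -0.0409 -0.0072] 45.43885524862746
```

Contact came at exactly the seating height (TCP 0.053). Release, rise, and check.

```bash
cat > l.py <<'E'
from h import *
O=ori(np.radians(130)); n=[.410,.2542]
arm.command_gripper(1.); arm.pause(.4)
arm.move_straight([*n,.10],O,rate=.1); arm.pause(.1)
p=optics.get_image("wrist"); save(p,"w8"); q=optics.get_image("scene"); r=optics.get_image("side")
b=[cv2.resize(x,(384,288),interpolation=2) for x in(q["frame"][180:290,110:257,::-1],r["frame"][130:220,150:270,::-1])]
cv2.imwrite("pics/chk.png",np.hstack([cv2.resize(p["frame"][:,:,::-1],(384,288))]+b)[:, :][:, :1152] if 0 else np.vstack([np.hstack(b),np.hstack([cv2.resize(p["frame"][:,:,::-1],(384,288)),np.zeros((288,384,3),np.uint8)])]))
s=status.get_state(); print(s["t"],s["position"],s["contact_force"],s["gripper_width"])
E
python3 l.py
```

```text
22.275 [0.4096 0.254  0.0994] [-0.4033 -0.9612  0.1746] 0.9942767560738061
```

View pics/chk.png

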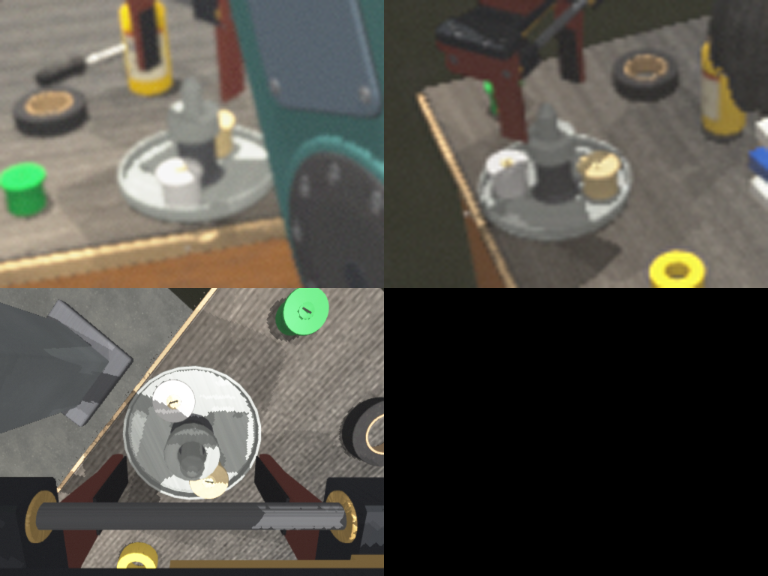

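The pictures show the collar flat on the dark sleeve around the post (wrist inset about (190,440)), both cylinders upright, and the post centred between the fingers. Now I grip above the collar and lift.

```bash
cat > m.py <<'E'
from h import *
O=ori(np.radians(130)); n=[.410,.2542]
print(arm.move_straight([*n,.0745],O,rate=.06,contact_N=6))
arm.command_gripper(0.); s=status.get_state(); print(s["t"],s["position"],s["contact_force"],s["gripper_width"]*88,s["grip_force"])
n=s["position"][:2]
arm.move_straight([*n,.0945],O,rate=.03); s=status.get_state(); print(s["position"],s["contact_force"],s["ft_torque"])
arm.move_straight([*n,.1745],O,rate=.05); arm.pause(.5); s=status.get_state(); print(s["t"],s["position"],s["contact_force"],s["ft_torque"],s["gripper_width"]*88,s["grip_force"])
p=optics.get_image("wrist"); q=optics.get_image("scene"); r=optics.get_image("side")
b=[cv2.resize(x,(384,288),interpolation=2) for x in(q["frame"][150:260,110:257,::-1],r["frame"][100:190,150:270,::-1])]
cv2.imwrite("pics/end.png",np.vstack([np.hstack(b),np.hstack([cv2.resize(p["frame"][:,:,::-1],(384,288)),np.zeros((288,384,3),np.uint8)])]))
E
python3 m.py
```

```text
False
23.9417 [0.4101 0.2542 0.0745] [0.6312 0.6387 0.2007] 16.837687108643397 29.999852859427847
[0.41   0.2542 0.0945] [ 0.0505  0.1304 -6.2732] [ 0.0226 -0.0902 -0.0403]
27.0083 [0.41   0.2542 0.1745] [ 0.1348  0.2207 -6.2211] [ 0.0395 -0.1276 -0.0033] 17.05802651401162 29.998794997245568
```

View pics/end.png

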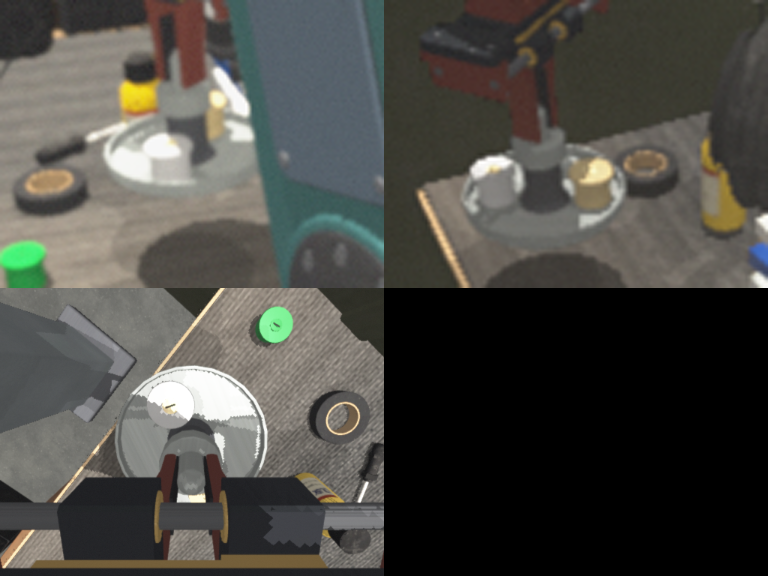

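The tray is up and loaded (6.2 N). I do a quick numeric level check by triangulating the cylinders before handing in.

```bash
cat > o.py <<'E'
from h import *
s0=status.get_state()
P={n:optics.get_image(n) for n in("scene","side","wrist")}
G={"a":[.377,.2755,.105],"b":[.443,.233,.105]}
for k,g in G.items():
    obs=[]
    for n,p in P.items():
        L=[r for r in spotter.landmark_of(p,"cylinder_a") if np.hypot(*(r["pixel"]-proj(p,g)))<12]
        print(k,n,proj(p,g),[r["pixel"] for r in L])
        if L: obs.append((p,L[0]["pixel"]))
    if len(obs)>1: print(k,tri(obs))
obs=[(p,r["pixel"]) for p in P.values() for r in spotter.landmark_of(p,"tray")[:1]]
print("tray",len(obs),tri(obs) if len(obs)>1 else "")
# tilt from the rim as seen in the wrist picture (top rim circle at z=.116)
p=P["wrist"]; R=spotter.silhouettes(p,"tray"); print([(r["confidence"],r["box"]) for r in R[:2]])
m=R[0]["mask"]; c,_=cv2.findContours(m.astype(np.uint8),cv2.RETR_EXTERNAL,cv2.CHAIN_APPROX_NONE)
h=cv2.convexHull(max(c,key=cv2.contourArea))[:,0]; e=max(c,key=cv2.contourArea)[:,0]; e=e[e[:,1]<260].astype(float)
from scipy.optimize import least_squares
def res(v):
    Rm=Rn.from_rotvec([v[2],v[3],0]).as_matrix(); q=np.array([.41,.2542,.1745]) # tilt about the grasp
    o=np.array([.41+v[0],.2542+v[1],.1])
    poly=cv2.convexHull(np.array([proj(p,o+Rm@[.07*np.cos(a),.07*np.sin(a),z]) for z in(0,.016) for a in _a],np.float32))
    return [cv2.pointPolygonTest(poly,(float(x),float(y)),True) for x,y in e[::3]]
r=least_squares(res,[0,0,0,0],x_scale=[.002,.002,.03,.03],diff_step=1e-3,loss="soft_l1"); print("offset, tilt deg",r.x[:2],np.degrees(r.x[2:]),r.cost)
s=status.get_state(); print(s["t"],np.abs(s["position"]-s0["position"]).max())
E
python3 o.py
```

```text
a scene [173.7166 216.8044] [[172.7, 217.1]]
a side [185.4656 160.3165] [[185.9, 160.0]]
a wrist [238.5073 151.4704] [[232.2, 152.6]]
a [0.376  0.2749 0.1059]
b scene [189.6623 200.8697] [[188.6, 201.9]]
b side [212.8287 162.3342] [[216.8, 160.4]]
b wrist [270.8594 251.8255] []
b [0.4552 0.2367 0.1005]
tray 3 [0.4127 0.252  0.099 ]
[(0.73, [156.1, 104.3, 198.3, 180.6])]Traceback (most recent call last):
  File "o.py", line 24, in <module>
    r=least_squares(res,[0,0,0,0],x_scale=[.002,.002,.03,.03],diff_step=1e-3,loss="soft_l1"); print("offset, tilt deg",r.x[:2],np.degrees(r.x[2:]),r.cost)
    return func(*args, **kwargs)
    vector_fun = VectorFunction(
        fun_wrapped,
    ...<6 lines>...
        workers=workers
    )
    self._update_fun()
    ~~~~~~~~~~~~~~~~^^
    self.f = self.fun_wrapped(xp_copy(self.x))
             ~~~~~~~~~~~~~~~~^^^^^^^^^^^^^^^^^
    return np.atleast_1d(self.fun(x))
                         ~~~~~~~~^^^
    return self.f(x, *self.args, **self.kwargs)
           ~~~~~~^^^^^^^^^^^^^^^^^^^^^^^^^^^^^^
  File "o.py", line 22, in res
    poly=cv2.convexHull(np.array([proj(p,o+Rm@[.07*np.cos(a),.07*np.sin(a),z]) for z in(0,.016) for a in _a],np.float32))
                                                                                                         ^^
NameError: name '_a' is not defined. Did you mean: '_'?
```

```bash
sed -i 's/^from h import \*/from h import *\nfrom h import _a/' o.py; python3 o.py | tail -3
```

```text
[(0.86, [154.0, 104.0, 203.7, 181.5])]
offset, tilt deg [-0.0088  0.0087] [28.3967 25.7748] 2645.539851270478
28.4583 1.2336077569452542e-05
```

```bash
cat > q.py <<'E'
from h import *
from h import _a
P={n:optics.get_image(n) for n in("scene","side","wrist")}
th=np.radians(130); c=np.array([np.cos(th),np.sin(th),0]); e=np.array([-c[1],c[0],0]); G=np.array([.41,.2542,.1895])
for n,p in P.items():
    R=spotter.silhouettes(p,"tray")
    print(n,[(round(r["confidence"],2),np.round(np.array(r["box"])+[0,0,r["box"][0],r["box"][1]],1)) for r in R[:1]])
    for ax,nm in((c,"c"),(e,"e")):
        for d in(-5,0,5):
            M=Rn.from_rotvec(np.radians(d)*ax).as_matrix()
            q=np.array([proj(p,G+M@[.07*np.cos(a),.07*np.sin(a),z-.0895]) for z in(0,.016) for a in _a])
            print("  ",nm,d,q.min(0),q.max(0))
p=P["wrist"]; x=p["frame"][80:300,130:380,::-1].copy()
for d,col in((0,(0,255,0)),(5,(0,0,255)),(-5,(255,0,0))):
    M=Rn.from_rotvec(np.radians(d)*e).as_matrix()
    q=np.array([proj(p,G+M@[.07*np.cos(a),.07*np.sin(a),.016-.0895]) for a in _a])-[130,80]
    if d==0: x=cv2.resize(x,None,fx=2.6,fy=2.6,interpolation=2)
    cv2.polylines(x,[np.round(q*2.6).astype(np.int32)],True,col,1)
cv2.imwrite("pics/tilt.png",x)
E
python3 q.py
```

```text
scene [(0.67, array([148.7, 168.7, 210. , 227.5]))]
   c -5 [147.298  188.4032] [210.8634 226.7024]
   c 0 [149.4804 190.5249] [213.403  226.4136]
   c 5 [151.7477 192.1993] [215.8631 226.0622]
   e -5 [147.0579 193.2992] [211.1867 225.7845]
   e 0 [149.4804 190.5249] [213.403  226.4136]
   e 5 [151.9718 187.505 ] [215.4895 226.7751]
side [(0.96, array([176.2, 133.2, 222.8, 181.8]))]
   c -5 [174.7    141.4272] [225.386  178.2113]
   c 0 [173.2028 144.176 ] [224.1743 178.411 ]
   c 5 [171.7133 146.8129] [222.9011 178.3456]
   e -5 [171.0221 142.7991] [221.8638 178.3389]
   e 0 [173.2028 144.176 ] [224.1743 178.411 ]
   e 5 [175.4842 145.2288] [226.4435 178.4152]
wrist [(0.57, array([156.2, 105.7, 356.1, 286. ]))]
   c -5 [165.0075 102.7466] [369.5399 299.1401]
   c 0 [153.0504 102.7474] [357.494  298.7682]
   c 5 [141.0186 102.7424] [345.5267 299.1471]
   e -5 [152.0322  90.9612] [358.6024 286.5493]
   e 0 [153.0504 102.7474] [357.494  298.7682]
   e 5 [153.8181 113.3288] [356.8086 311.1935]
```

View pics/tilt.png

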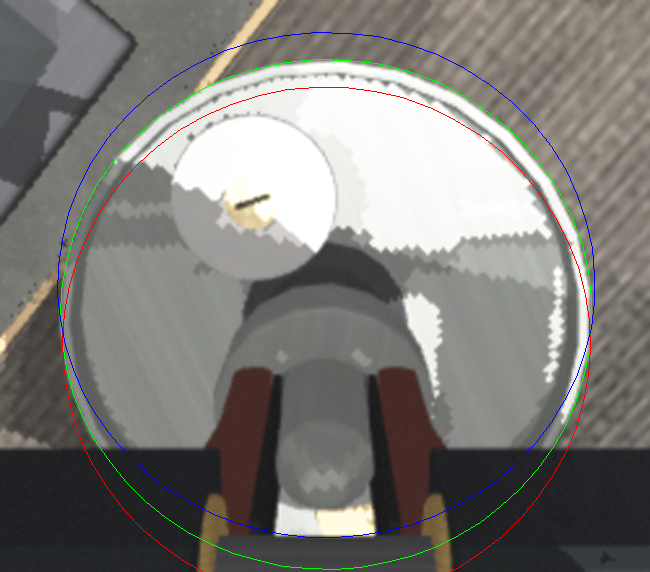

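The overlay shows the rim matching the level (0°) green outline, with its top edge at (325,60) in the crop and the collar below the fingertips. I hand in.

```bash
python3 -c "
from bench import job; print(job.sign_off())"
```

```text
the job is handed in; nothing more can be done
None
```

The tall collar is seated on the post's shoulder, and the tray is held level by the post about 10 cm above the bench with the collar and both cylinders aboard. I have handed the job in; no verdict came back.

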